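Caliper closed on a shaving brush handle

ROBOT

A 6-joint arm with a two-finger parallel gripper is mounted at the origin on the work surface. World frame = base frame: x ahead of the robot, y to its left, z up, the work surface at z = 0. Lengths are in mm, angles in rad, forces in N, time in s.
With the tool pointing down it reaches from about 400 to 925 mm from the base axis. Payload 12.5 kg.
Tool frame: the origin (TCP) lies at the very end of the fingers, on their centre line; the grasp point (between the pads) lies 19 mm behind it; z points along the fingers, y is the line along which they close (so a half turn about z gives the same grasp; the last joint's range is limited). The gripper opens to 95 mm and grips with 3 to 60 N. Pads are 20 mm wide; open, the fingers measure 119 mm over their backs; the gripper's body (75 mm by 180 mm) begins 59 mm behind the grasp point.
Start: joints at [-1.429, 0.491, 1.559, -0, 1.092, -0.106], TCP at [153.317, -605.921, 214.661] pointing down, gripper open.
Joint ranges: [-3.1, 3.1], [-0.84, 2.19], [0.05, 2.79], [-1.13, 4.28], [0.06, 2.93], [-2.69, 2.69]. Speed limits (rad/s): [2.22, 2.22, 2.79, 3.14, 3.14, 3.14].

INTERFACE

Orientations are given as [roll, pitch, yaw] about the fixed x, y, z axes, in that order (R = Rz(yaw) Ry(pitch) Rx(roll)).
In Python, from cell import state, read_camera, camera_info, job_done gives the robot as it stands.
- The arm moves only by the shell command python3 -m handwheel 'ROWS'. ROWS is a JSON list of rows, 1 to 5 of them, each an object with the fields trans (a list: dx, dy, dz in parts of the range, where 1.0 means 750 mm), rz (a turn about the tool's z in shares of 4 rad (1.0 is 4 rad)), jaw (the opening from 0.0 (shut) to 1.0 (fully open)); a field left out counts as zero (the opening has to be given); each row is the pose to reach, as a shift and turn from the pose commanded when the command began, along the tool's axes at that moment; what a row does not reach only later rows make up. A row lasts 1/12 s, in which the tool goes at most 41.7 mm and 0.125 rad, less where a joint would pass 70% of its speed; a pose out of reach is approached as far as the arm can. The fingers move at their own pace and stop on an object; the grip force is fixed at half the most. Time passes only in rows, so rows that do not move let the fingers close. It prints the time, the measured TCP pose, the force, the opening and the grip force at its end. No shift or turn number may pass 1 either way. Input that does not fit is refused with a message, and nothing moves.
- state(): the state, without advancing time (a new reading comes with each control period).
- read_camera(name): name is "scene" or "top" or "wrist"; returns (picture, depth): 384x512x3 uint8, red, green, blue; 384x512 float32, mm along the optical axis (not along the pixel's ray), 0 where there is no reading.
- camera_info(name): a dict with "vertical_fov" (degrees; the focal length in pixels is half the picture's height over the tangent of half this angle, whatever the lens; pixels are square), "cx", "cy" (the principal point, pixels), "dist_coeffs" ([k1, k2, p1, p2, k3] as OpenCV has them; the pictures are not rectified), "origin" and "attitude" of the camera in the world. Camera axes: x right, y down, z forward; pixel columns grow to the right and rows downward; lengths in mm; the calibration is good to about 2 mm. A picture is of the moment at which its call begins: read the wrist's pose just before it. camera_info takes no time and is no camera call; for the wrist camera it gives the pose at the moment of the call.
- job_done(): hands the job in; it is judged then, once.
The state is a dict: "t": time; "joints": joint angles; "qvel": joint speeds; "tau": joint torques, N m; "eef_pos": TCP position; "tcp_rot": TCP orientation; "ft_force": force on the tool from outside, world axes, zero at the start; "moment": the same for the moment, N m; "opening": opening from 0.0 (shut) to 1.0 (fully open); "grip_force": force on a finger pad.
Only numpy, scipy, OpenCV 4.12 (cv2) and the standard library are available. Lean on these libraries where they do the work, as an engineer would, in place of code of your own. Each camera call takes 0.05 s, during which the arm holds its last target. There are 200 camera calls.

TASK

A customer has stood his chrome shaving brush handle on the leather mat and wants a stand that fits it, so take its size: stand that handle upright on the shelf between the open jaws of the bench caliper, close in to the beam rather than out by the jaw tips, and let go of it. Then push the sliding jaw up by its thumb rest until both jaws bear on the handle, with only a light thumb's pressure and without cocking the jaw on its beam, and leave the caliper closed on it for the reading. Leave the other two handles and everything else on the shelf where they are.

Things in the scene. Friction and masses are not known exactly. Their poses are not given: they have to be found in the camera images.
- handle_a: One of three alike chrome shaving brush handles without knots, 70 mm tall, about 0.14 kg, loose, standing. Round: barrel from the foot to 34 mm height, 28 to 40 mm across (the caliper is to tell which), a 24 mm neck, then a collar 30 mm across from 48 to 70 mm height (grip here). Any of the three may be the one on the mat. Origin: centre of its underside; z up its axis.
- handle_b: One of three alike chrome shaving brush handles without knots, 70 mm tall, about 0.14 kg, loose, standing. Round: barrel from the foot to 34 mm height, 28 to 40 mm across (the caliper is to tell which), a 24 mm neck, then a collar 30 mm across from 48 to 70 mm height (grip here). Any of the three may be the one on the mat. Origin: centre of its underside; z up its axis.
- handle_c: One of three alike chrome shaving brush handles without knots, 70 mm tall, about 0.14 kg, loose, standing. Round: barrel from the foot to 34 mm height, 28 to 40 mm across (the caliper is to tell which), a 24 mm neck, then a collar 30 mm across from 48 to 70 mm height (grip here). Any of the three may be the one on the mat. Origin: centre of its underside; z up its axis.
- mat: Brown leather mat lying flat, 110 by 140 mm, about 1 mm thick, to be taken as level with the shelf. Origin: its centre. The handle to be measured stands near its middle; the other two stand well off it.
- caliper: Steel bench caliper lying flat, fixed in low rests. Beam 22 mm wide along its y (y -20 to 245 mm), top at 26 mm height; jaws reach sideways to x = -76 mm at 17 to 27 mm height; nothing on it is above 34 mm. Origin: on the shelf, on the beam's centre line, at the fixed jaw's face; x away from the jaw tips, y towards the sliding jaw. The beam's edge on the jaw side is at x = -11 mm.
- fixed_jaw: The caliper's fixed jaw, same origin and axes as the caliper; its measuring face is the plane y = 0 from x = -11 to -76 mm and looks to +y; behind it the jaw is 22 mm wide.
- sliding_jaw: Sliding jaw, one piece with its sleeve on the beam (x -17 to 17, y 0 to 70 mm). Origin: as the caliper's, but at its own face, which looks to -y. Stays where left (friction 1.8 N). Worn play: force off line cocks it springily, 0.25 rad per N m, about the upright axis at x = 0, y = 35 mm. A load or push out by the tip, or a push on the sleeve's end, cocks it; the thumb rest is nearly in line.
- thumb_rest (a point): Centre of the rear (+y) face of the sliding jaw's thumb rest, a ribbed lug beside the sleeve on the jaw side: 24 mm wide (caliper x -17 to -41 mm), 16 mm long, 14 to 34 mm height. The point is at x = -29 mm, 24 mm height, 66 mm behind the sliding jaw's face. Push towards the caliper's -y; the space behind is free (the beam beside it is 26 mm high).
- jaw_opening (a joint): Distance between the two measuring faces in m, 0 closed, 0.12 wide open; it starts 0.075 to 0.10 open. A light thumb pressure for measuring is a few N at the jaws, under 10 N.
- jaw_cock (a joint): Angle by which the sliding jaw is cocked on the beam, rad, 0 when the jaws are parallel; over 0.04 is cocked. A cocked jaw springs back and comes off the part when let go.
- mug: White porcelain shaving mug, 82 mm across, 88 mm tall, with a handle; origin at the centre of its underside. Leave alone.
- comb: Black rubber comb lying flat, 180 by 30 mm, 5 mm thick. Leave alone.
- bottle: Cobalt glass tonic bottle with a round stopper, 66 mm across, 195 mm tall; origin at the centre of its underside. Leave alone.
- soap_jar: White porcelain soap jar with a knobbed lid, 75 mm across, 62 mm tall; origin at the centre of its underside. Leave alone.
- bell: Brass counter bell on a round wooden foot, 84 mm across, 57 mm tall; origin at the centre of its underside. Leave alone.
- coin_dish: Shallow brass coin dish, 110 mm across, 28 mm tall; origin at the centre of its underside. Leave alone.

How it is judged:
By the outcome, as a careful person would: the job done as asked, in the order asked, and still so for the second after the job is handed in, with the robot touching nothing.
It also fails if it takes over 54 s, if anything falls off the work surface, if the arm or the gripper's body presses on something with over 40 N, if the wrist force passes 120 N, or if a joint passes its speed limit or range.

## Working session

There is one attempt and no reset: what is moved stays moved. The work goes in short steps, Python scripts to look and compute and a shell command to move; the robot and the scene stay as the last step left them, time stands still between calls to the robot, and variables do not carry over. Pictures are saved under pics/ and viewed, at most 14 in all, crops included, and the job is handed in when it is done.

```bash
mkdir -p pics
cat > h.py <<'E'
import numpy as np, cv2
from cell import state, read_camera, camera_info
from scipy.spatial.transform import Rotation as R
def cam(n):
    i=camera_info(n); f=192/np.tan(np.radians(i["vertical_fov"])/2)
    K=np.array([[f,0,i["cx"]],[0,f,i["cy"]],[0,0,1.]])
    a=np.array(i["attitude"],float)
    M=a if a.shape==(3,3) else R.from_euler('xyz',a).as_matrix()
    return K,np.array(i["dist_coeffs"],float),M,np.array(i["origin"],float)
def plane(c,px,z):
    K,d,M,o=c
    u=cv2.undistortPoints(np.array(px,float).reshape(-1,1,2),K,d).reshape(-1,2)
    r=np.c_[u,np.ones(len(u))]@M.T
    return o+r*((z-o[2])/r[:,2])[:,None]
def proj(c,P):
    K,d,M,o=c
    return cv2.projectPoints((np.array(P,float).reshape(-1,3)-o)@M,np.zeros(3),np.zeros(3),K,d)[0].reshape(-1,2)
E
python3 - <<'E'
from h import *
for n in("scene","top","wrist"):
    print(n,camera_info(n))
    p,d=read_camera(n); cv2.imwrite(f"pics/{n}0.png",p[:,:,::-1]); np.savez(f"{n}0.npz",p=p,d=d)
s=state();print(s)
E
```

```text
scene {'vertical_fov': 49.796853166766105, 'cx': 252.08112121136455, 'cy': 188.32899353460684, 'dist_coeffs': array([-0.08104576,  0.        ,  0.        ,  0.        ,  0.        ]), 'origin': array([1359.69501051, -173.61003301,  789.42938981]), 'attitude': array([-2.29689943,  0.00914393,  1.30054537])}
top {'vertical_fov': 47.48743096825064, 'cx': 253.58438965198775, 'cy': 192.31431455194155, 'dist_coeffs': array([-0.03736099,  0.        ,  0.        ,  0.        ,  0.        ]), 'origin': array([ 368.52935029,    6.81098166, 1220.27888459]), 'attitude': array([-2.97837542,  0.01780491, -1.55277846])}
wrist {'vertical_fov': 66.95671135107993, 'cx': 252.30012229394043, 'cy': 190.32045867061012, 'dist_coeffs': array([0.00719465, 0.        , 0.        , 0.        , 0.        ]), 'origin': array([ 234.54277821, -585.77876803,  384.9464775 ]), 'attitude': array([ 2.84077012e+00, -7.80332573e-04, -1.32285968e+00])}
{'t': 0.15, 'joints': array([-1.42857639e+00,  4.91405735e-01,  1.55930484e+00,  1.49724183e-05,
        1.09167479e+00, -1.05592518e-01]), 'qvel': array([-5.47797205e-05, -3.07544477e-03, -3.74915208e-03,  1.17530728e-04,
       -5.01414085e-04, -2.79566020e-04]), 'tau': array([ 1.49418447e-03, -6.12897205e+01, -2.58278257e+01,  6.93093985e-02,
        4.73134022e-02, -7.45164903e-05]), 'eef_pos': array([ 153.30858317, -605.73259251,  214.20711518]), 'tcp_rot': array([-3.14080576e+00, -9.67559085e-05,  2.47805507e-01]), 'ft_force': array([ 0.47081355, -0.39484066,  0.62422965]), 'moment': array([-0.06976875, -0.00206916, -0.02598694]), 'grip_force': 0.0, 'opening': 1.0040308320724012}
```

View pics/top0.png

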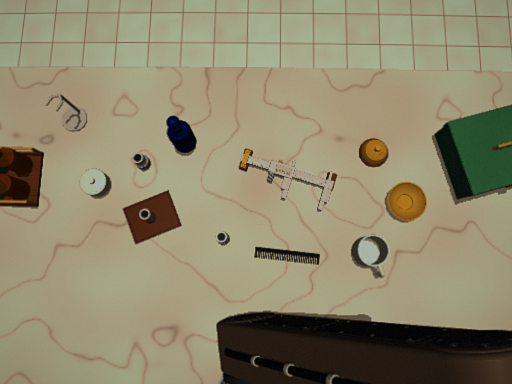

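View pics/scene0.png

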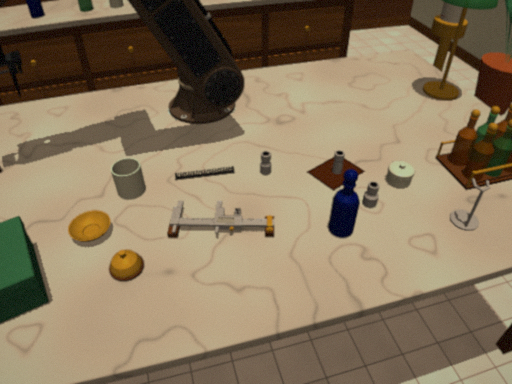

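The top view shows the mat at about (152,217) with a handle on it at (147,214). The caliper runs from (243,158) to (335,185), with the fixed jaw at (322,205), the sliding jaw at (286,193) and the thumb rest near (270,178). The scene view agrees. Next I'll zoom in and measure.

Run:
```python
from h import *
p=np.load("top0.npz")["p"]; s=np.load("scene0.npz")["p"]
a=cv2.resize(p[145:215,235:345],None,fx=7,fy=7,interpolation=cv2.INTER_CUBIC)[:,:770]
b=cv2.resize(s[195:245,160:280],None,fx=6.4,fy=2*1,interpolation=cv2.INTER_CUBIC)
cv2.imwrite("pics/crop1.png",a[:,:,::-1])
c=cam("top")
d=np.load("top0.npz")["d"]
hsv=cv2.cvtColor(p,cv2.COLOR_RGB2HSV)
# height map
v,u=np.mgrid[:384,:512]; px=np.c_[u.ravel(),v.ravel()].astype(float)
K,D,M,o=c
r=np.c_[cv2.undistortPoints(px.reshape(-1,1,2),K,D).reshape(-1,2),np.ones(len(px))]
W=(o+(r*d.reshape(-1,1))@M.T).reshape(384,512,3); np.save("W.npy",W)
m=((W[...,2]>12)&(W[...,2]<300)&(d>0)).astype(np.uint8)
n,l,st,ce=cv2.connectedComponentsWithStats(m)
for i in range(1,n):
    if st[i,4]>15:
        q=W[l==i]; t=q[q[:,2]>q[:,2].max()-8]; print(st[i],q[:,2].max().round(),t.mean(0).round(1))
q=W[145:215,235:345];print("shelf z",np.median(q[...,2]))
# mat
mm=((hsv[...,0]<15)&(hsv[...,1]>110)&(hsv[...,2]>40)).astype(np.uint8); mm[:,:110]=0;mm[:,200:]=0;mm[:180]=0;mm[260:]=0
ct=max(cv2.findContours(mm,0,2)[0],key=cv2.contourArea); rc=cv2.boxPoints(cv2.minAreaRect(ct));w=plane(c,rc,1);print("mat",w.round(),w.mean(0).round(),np.linalg.norm(np.diff(w,axis=0),axis=1))
```

```text
[ 45  94  35  18 164] 138.0 [787.8 562.2 133.2]
[ 435  105   77   94 5309] 138.0 [ 682.6 -613.5  133.2]
[166 116  30  37 757] 197.0 [713.2 234.  191.8]
[361 139  27  26 547] 62.0 [ 689.4 -308.5   56.6]
[   0  147   43   59 1675] 147.0 [638.6 690.8 141.9]
[ 239  149   98   62 1467] 38.0 [624.9 -40.6  32.1]
[132 153  18  17 218] 76.0 [648.6 351.7  70.1]
[ 31 163  10  15  40] 17.0 [619.8 657.6  13.9]
[ 80 169  30  28 650] 65.0 [586.3 477.6  61.1]
[388 182  39  39 728] 33.0 [ 549.2 -395.4   27.9]
[139 209  16  13 145] 74.0 [494.8 322.2  69.5]
[216 231  13  13 132] 74.0 [438.  114.3  69.3]
[352 235  38  43 624] 94.0 [ 406.2 -280.3   88.2]
[ 216  312   90   72 1586] 300.0 [211.5  39.  296.1]
shelf z 0.02087124539946217
mat [[517. 407.   1.]
 [572. 277.   1.]
 [473. 233.   1.]
 [419. 361.   1.]] [495. 319.   1.] [140.78088769 108.08067315 138.84544839]
```

View pics/crop1.png

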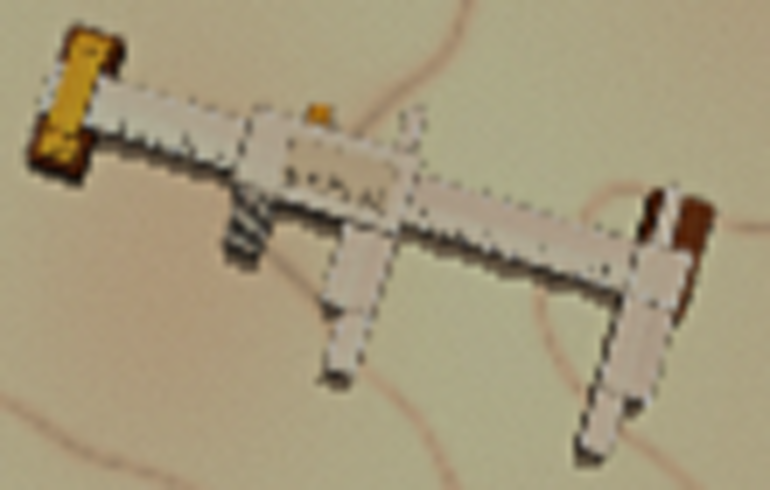

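The crop shows the fixed jaw face running from about (622,300) to (577,455) and the sliding jaw face from (397,238) to (352,385). The ribbed thumb rest is at (245,230). I'll work out the rough caliper frame and move to a wrist view above it.

The manual's scale: shifts go in shares of 750 mm and turns go in shares of 4 rad. Converting my numbers, 119 mm / 750 = 0.1587, -116 mm / 750 = -0.1547.

```bash
for i in 1 2 3 ; do python3 -m handwheel '[{"trans": [0.032,-0.0307,0],"jaw": 1},{"trans": [0.064,-0.0613,0],"jaw": 1},{"trans": [0.096,-0.092,0],"jaw": 1},{"trans": [0.128,-0.1227,0],"jaw": 1},{"trans": [0.1587,-0.1547,0],"jaw": 1}]'; done
python3 -m handwheel '[{"trans": [0.032,-0.0307,0],"rz": 0.025,"jaw": 1},{"trans": [0.064,-0.0613,0],"rz": 0.05,"jaw": 1},{"trans": [0.096,-0.092,0],"rz": 0.075,"jaw": 1},{"trans": [0.128,-0.1227,0],"rz": 0.1,"jaw": 1},{"trans": [0.1587,-0.1547,0],"rz": 0.13,"jaw": 1}]'
python3 -m handwheel '[{"jaw": 1},{"jaw": 1}]'
python3 - <<'E'
from h import *
c=cam("top")
pts=np.array([[622,300],[577,455],[397,238],[352,385],[100,85],[235,183],[615,300]],float)/7+[235,145]
w=plane(c,pts,27);print(w.round(1))
c=cam("wrist"); p,d=read_camera("wrist"); cv2.imwrite("pics/w1.png",p[:,:,::-1]); np.savez("w1.npz",p=p,d=d,o=c[3],M=c[2])
print(c[3],state()["eef_pos"],state()["tcp_rot"])
E
```

```text
t: 0.57
eef_pos: [240.8, -462.8, 214.5]
tcp_rot: [-3.141, 0.0, 0.248]
ft_force: [2.1, -0.4, -1.2]
opening: 1.001
grip_force: 0.0
t: 0.98
eef_pos: [327.7, -321.2, 214.6]
tcp_rot: [3.141, -0.0, 0.248]
ft_force: [-0.0, -0.6, 0.1]
opening: 1.0
grip_force: 0.0
t: 1.4
eef_pos: [414.7, -179.5, 214.6]
tcp_rot: [3.141, -0.0, 0.248]
ft_force: [0.3, -0.1, 0.2]
opening: 0.998
grip_force: 0.0
t: 1.82
eef_pos: [501.5, -38.0, 214.6]
tcp_rot: [3.141, -0.0, -0.276]
ft_force: [-0.2, -0.1, -0.0]
opening: 1.002
grip_force: 0.0
t: 1.98
eef_pos: [501.0, -38.4, 214.3]
tcp_rot: [3.141, 0.001, -0.267]
ft_force: [-0.1, 0.6, -0.6]
opening: 1.001
grip_force: 0.0
[[ 580.1 -162.9   27. ]
 [ 518.1 -144.7   27. ]
 [ 603.8  -73.8   27. ]
 [ 544.5  -56.3   27. ]
 [ 664.6   45.5   27. ]
 [ 625.2   -9.2   27. ]
 [ 580.1 -160.1   27. ]]
[581.95391772 -61.2587367  385.03029062] [500.60581707 -39.31539358 214.31714944] [ 3.14130253e+00  6.62918309e-04 -2.67396971e-01]
```

View pics/w1.png

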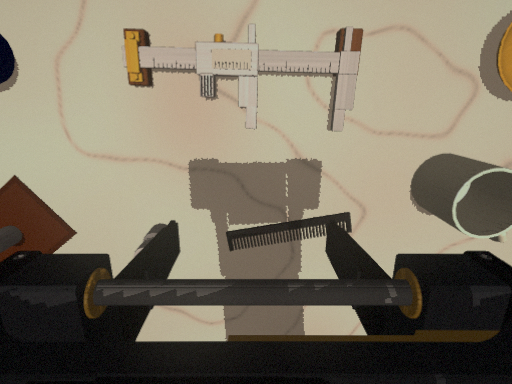

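The wrist view shows the caliper near the top: fixed jaw at about (338,105), sliding jaw at (250,105), thumb rest at (208,86). The bottle and mug are outside the work area. I'll enlarge it.

Run:
```python
from h import *
p=np.load("w1.npz")["p"]
cv2.imwrite("pics/w1c.png",cv2.resize(p[20:138,180:372],None,fx=4,fy=4,interpolation=cv2.INTER_CUBIC)[:,:,::-1])
```

```text
(no output)
```

View pics/w1c.png

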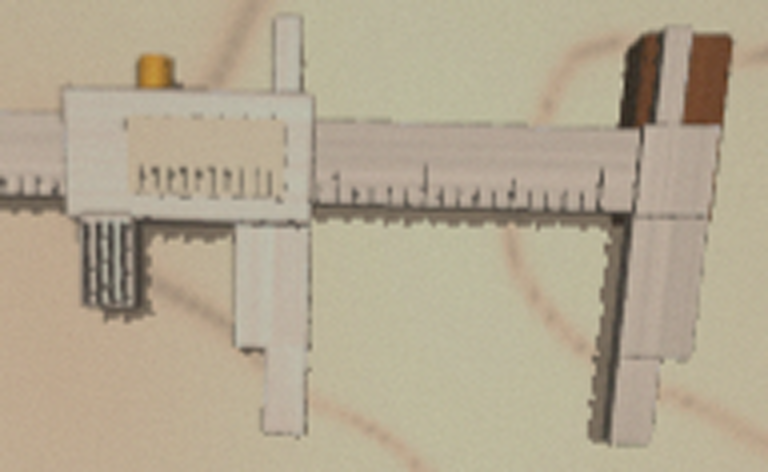

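Run:
```python
from h import *
K,D,_,_=cam("wrist"); z=np.load("w1.npz"); c=(K,D,z["M"],z["o"])
f=lambda pts,h: plane(c,(np.array(pts,float)+.5)/4-.5+[180,20],h)[:,:2]
F=f([[633,215],[611,443]],27);S=f([[309,225],[300,434]],27);B=f([[316,207],[630,213]],26);U=f([[316,121],[630,128]],26);T=f([[80,222],[83,305]],34)
ang=lambda a,b:np.degrees(np.arctan2(*(b-a)[::-1]))
print("face len",np.linalg.norm(F[1]-F[0]),F.round(1),"ang",ang(F[1],F[0])," slid",S.round(1),ang(S[1],S[0]),"beam",B.round(1),ang(B[1],B[0])-90, ang(U[1],U[0])-90)
yaw=np.radians(np.mean([ang(F[1],F[0]),ang(S[1],S[0]),ang(B[1],B[0])-90,ang(U[1],U[0])-90]))
X=np.array([np.cos(yaw),np.sin(yaw)]);Y=np.array([-X[1],X[0]])
y0=(F@Y).mean(); x0=(np.r_[B@X+11,U@X-11]).mean()
print("yaw",yaw,"beam w",(U@X).mean()-(B@X).mean(),"tip x",F[1]@X-x0,S[1]@X-x0,"open",S@Y-y0,"lug",T@X-x0,T@Y-y0)
O=x0*X+y0*Y; print("origin",O)
np.savez("cal.npz",O=O,yaw=yaw)
```

```text
face len 64.24774068445673 [[ 584.2 -164.1]
 [ 522.5 -146.2]] ang -16.180788542572895  slid [[606.2 -73.9]
 [550.  -56. ]] -17.686029506460756 beam [[ 610.4  -77.1]
 [ 584.9 -163.7]] -16.365642048836847 -16.512208170436594
yaw -0.2912285548583352 beam w 22.27052309273222 tip x -75.72941517539175 -75.26466686142282 open [93.04282826 94.0716308 ] lug [-17.63858109 -39.81660505] [157.58817113 157.40673289]
origin [ 595.08388186 -167.71016864]
```

Sizes check out (face 64.2 mm against 65, beam 22.3 against 22, tips at -75.7 against -76). Next I'll move to the handle on the mat.

In the tool's units: -171 mm / 750 = -0.228, -140 mm / 750 = -0.1867.

```bash
for i in 1 2; do python3 -m handwheel '[{"trans": [-0.016,-0.0467,0],"jaw": 1},{"trans": [-0.032,-0.0933,0],"jaw": 1},{"trans": [-0.048,-0.14,0],"jaw": 1},{"trans": [-0.0627,-0.1867,0],"jaw": 1},{"trans": [-0.076,-0.228,0],"jaw": 1}]'; done
python3 -m handwheel '[{"jaw": 1},{"jaw": 1},{"jaw": 1}]'
python3 - <<'E'
from h import *
c=cam("wrist"); p,d=read_camera("wrist"); cv2.imwrite("pics/w2.png",p[:,:,::-1]); np.savez("w2.npz",p=p,d=d,o=c[3],M=c[2])
print(proj(c,[[495,322,70],[495,322,0]]))
K,D,M,o=c
v,u=np.mgrid[:384,:512]; px=np.c_[u.ravel(),v.ravel()].astype(float)
r=np.c_[cv2.undistortPoints(px.reshape(-1,1,2),K,D).reshape(-1,2),np.ones(len(px))]
W=(o+(r*d.reshape(-1,1))@M.T).reshape(384,512,3)
m=(abs(W[...,2]-70)<4)&(abs(W[...,0]-495)<40)&(abs(W[...,1]-322)<40)
ct=max(cv2.findContours(m.astype(np.uint8),0,2)[0],key=cv2.contourArea); e=cv2.fitEllipse(ct)
print(e, plane(c,[e[0]],70), np.median(W[m],0), (W[m].max(0)-W[m].min(0)), m.sum(), "shelf",np.median(W[...,2][abs(W[...,2])<15]))
E
```

```text
t: 2.45
eef_pos: [491.2, 140.9, 214.7]
tcp_rot: [3.141, -0.0, -0.27]
ft_force: [0.4, -0.7, 0.1]
opening: 1.0
grip_force: 0.0
t: 2.87
eef_pos: [482.5, 321.1, 214.7]
tcp_rot: [3.141, -0.0, -0.27]
ft_force: [0.1, -1.2, 0.0]
opening: 1.005
grip_force: 0.0
t: 3.12
eef_pos: [482.7, 319.0, 214.4]
tcp_rot: [3.141, 0.0, -0.271]
ft_force: [1.2, -0.3, 0.4]
opening: 0.999
grip_force: 0.0
[[245.61067109 169.08699705]
 [246.64876318 157.2893078 ]]
((246.91659545898438, 167.7680206298828), (25.68911361694336, 25.85820960998535), 112.33308410644531) [[496.05316338 320.193377    70.        ]] [496.28808547 320.07751349  70.77070117] [29.06902365 29.05985642  6.82423023] 553 shelf 0.7774445832591255
```

View pics/w2.png

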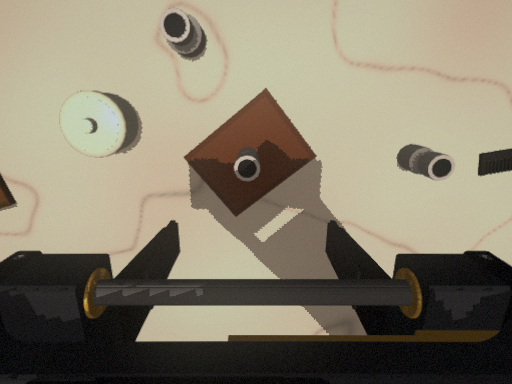

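The handle is round (29 mm collar measured), its top is at z≈70 and it stands in the middle of the mat at (496.1, 320.2). Now I'll grasp it.

In the tool's units: 130 mm / 750 = 0.1733, 105 mm / 750 = 0.14.

```bash
python3 -m handwheel '[{"trans": [0.0173,-0.0067,0],"jaw": 1},{"trans": [0.0173,-0.0067,0.0467],"jaw": 1},{"trans": [0.0173,-0.0067,0.0933],"jaw": 1},{"trans": [0.0173,-0.0067,0.14],"jaw": 1},{"trans": [0.0173,-0.0067,0.1733],"jaw": 1}]'
python3 -m handwheel '[{"trans": [0,0,0.0267],"jaw": 1},{"trans": [0,0,0.0467],"jaw": 1},{"trans": [0,0,0.056],"jaw": 1},{"trans": [0,0,0.056],"jaw": 1},{"trans": [0,0,0.056],"jaw": 1}]'
for i in 1 2; do python3 -m handwheel '[{"jaw": 0.1},{"jaw": 0.1},{"jaw": 0.1},{"jaw": 0.1},{"jaw": 0.1}]'; done
```

```text
t: 3.58
eef_pos: [496.2, 319.5, 82.4]
tcp_rot: [3.14, 0.001, -0.273]
ft_force: [-0.1, 0.4, 0.1]
opening: 1.001
grip_force: 0.0
t: 4.0
eef_pos: [496.9, 321.0, 43.2]
tcp_rot: [-3.141, -0.0, -0.272]
ft_force: [-0.1, 0.8, 0.5]
opening: 0.996
grip_force: 0.0
t: 4.42
eef_pos: [496.5, 321.8, 43.0]
tcp_rot: [-3.141, -0.0, -0.271]
ft_force: [0.0, -0.3, -0.3]
opening: 0.705
grip_force: 0.0
t: 4.83
eef_pos: [496.4, 321.7, 42.5]
tcp_rot: [3.141, 0.0, -0.271]
ft_force: [-0.2, 0.5, -0.1]
opening: 0.354
grip_force: 0.0
```

In the tool's units: -90 mm / 750 = -0.12, -60 mm / 750 = -0.08.

```bash
python3 -m handwheel '[{"jaw": 0.1},{"jaw": 0.1},{"jaw": 0.1},{"jaw": 0.1},{"jaw": 0.1}]'
python3 -m handwheel '[{"trans": [0,0,-0.0067],"jaw": 0.1},{"trans": [0,0,-0.0333],"jaw": 0.1},{"trans": [0,0,-0.08],"jaw": 0.1},{"trans": [0,0,-0.12],"jaw": 0.1},{"trans": [0,0,-0.12],"jaw": 0.1}]'
python3 - <<'E'
from h import *
s=state(); p=s["eef_pos"]; yaw=s["tcp_rot"][2]; g=np.load("cal.npz"); a=float(g["yaw"])
Rz=lambda a:np.array([[np.cos(a),-np.sin(a)],[np.sin(a),np.cos(a)]])
t=g["O"]+Rz(a)@[-36,26]; d=t-p[:2]; v=Rz(-yaw)@d; print("target",t,"tool dx,dy",v[0],-v[1],s["eef_pos"],yaw,a)
E
```

```text
t: 5.25
eef_pos: [496.4, 321.7, 42.5]
tcp_rot: [3.141, 0.0, -0.271]
ft_force: [0.6, -0.5, -0.5]
opening: 0.313
grip_force: 30.0
t: 5.67
eef_pos: [498.3, 322.8, 138.3]
tcp_rot: [-3.136, -0.006, -0.271]
ft_force: [0.0, 0.0, -1.9]
opening: 0.308
grip_force: 30.0
target [ 568.06513633 -132.46832718] tool dx,dy 189.00426795775195 419.99542443624625 [498.3310557  322.78536897 138.26448424] -0.27087154852100426 -0.2912285548583352
```

In the tool's units: 140 mm / 750 = 0.1867, 112 mm / 750 = 0.1493.

```bash
for i in 1 2 3; do python3 -m handwheel '[{"trans": [0.0173,0.0373,0],"jaw": 0.1},{"trans": [0.0347,0.0747,0],"jaw": 0.1},{"trans": [0.052,0.112,0],"jaw": 0.1},{"trans": [0.0693,0.1493,0],"jaw": 0.1},{"trans": [0.084,0.1867,0],"jaw": 0.1}]'; done
python3 -m handwheel '[{"rz": 0.005,"jaw": 0.1},{"rz": 0.005,"jaw": 0.1},{"rz": 0.005,"jaw": 0.1},{"rz": 0.005,"jaw": 0.1}]'
cat > w.py <<'E'
from h import *
import sys
# where the tool is in the caliper frame, and the shift in tool axes to caliper (x,y)
s=state(); p=s["eef_pos"]; yaw=s["tcp_rot"][2]; g=np.load("cal.npz"); a=float(g["yaw"])
Rz=lambda a:np.array([[np.cos(a),-np.sin(a)],[np.sin(a),np.cos(a)]])
q=Rz(-a)@(p[:2]-g["O"]); v=Rz(-yaw)@(g["O"]+Rz(a)@[float(sys.argv[1]),float(sys.argv[2])]-p[:2])
print("tool in caliper",q.round(2),"z",p[2].round(2),"dyaw",yaw-a,"shift dx dy",v[0].round(2),-v[1].round(2))
print("force caliper axes",(Rz(-a)@s["ft_force"][:2]).round(2))
E
python3 w.py -36 26
python3 - <<'E'
from h import *
c=cam("wrist"); p,d=read_camera("wrist"); cv2.imwrite("pics/w3.png",p[:,:,::-1]); np.savez("w3.npz",p=p,d=d,o=c[3],M=c[2])
E
```

```text
t: 6.08
eef_pos: [519.6, 168.5, 132.4]
tcp_rot: [3.141, 0.0, -0.271]
ft_force: [0.8, 0.5, -1.4]
opening: 0.309
grip_force: 30.0
t: 6.5
eef_pos: [542.9, 16.6, 132.4]
tcp_rot: [3.141, 0.0, -0.271]
ft_force: [1.6, -0.6, -1.8]
opening: 0.312
grip_force: 30.0
t: 6.92
eef_pos: [566.1, -135.1, 132.4]
tcp_rot: [3.142, 0.0, -0.271]
ft_force: [0.5, 1.1, -1.1]
opening: 0.31
grip_force: 30.0
t: 7.25
eef_pos: [565.8, -132.5, 132.5]
tcp_rot: [-3.142, 0.001, -0.29]
ft_force: [-1.0, 0.8, -1.1]
opening: 0.308
grip_force: 30.0
tool in caliper [-38.15  25.28] z 132.52 dyaw 0.0014645251497636957 shift dx dy 2.15 -0.72
force caliper axes [-1.17  0.48]
```

View pics/w3.png

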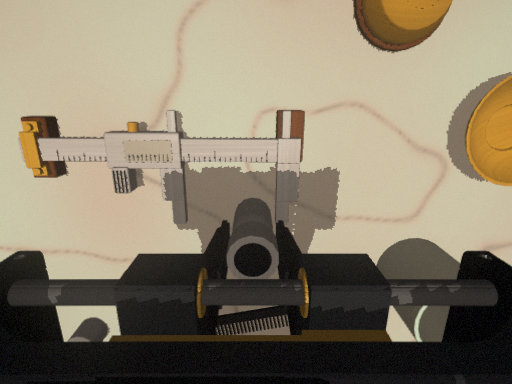

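The view shows the handle gripped upright at about (253,235), the fixed jaw at (288,185) and the sliding jaw at (178,190). I'll check the frame by projecting it onto the image and measuring the barrel's width.

Run:
```python
from h import *
K,D,_,_=cam("wrist"); z=np.load("w3.npz"); c=(K,D,z["M"],z["o"]); p=z["p"]
g=np.load("cal.npz"); a=float(g["yaw"]); O=g["O"]
X=np.array([np.cos(a),np.sin(a)]);Y=np.array([-X[1],X[0]])
W=lambda x,y,h:np.r_[O+x*X+y*Y,h]
im=cv2.resize(p[100:270,90:310],None,fx=3.6,fy=3.5,interpolation=cv2.INTER_CUBIC)[:,:,::-1].copy()
for q in [(-11,0,27),(-45,0,27),(-75,0,27),(-11,93.5,27),(-45,93.5,27),(-76,93.5,27),(-11,45,26),(11,45,26),(-29,159.5,34)]:
    u=proj(c,W(*q))[0]; cv2.circle(im,tuple(int(t) for t in ((u-[90,100]+.5)*[3.6,3.5])),3,(0,0,255),-1)
cv2.imwrite("pics/w3c.png",im)
# barrel foot centre if the handle is on the tool axis
t=np.array([565.8,-132.5])
for r in (14,17,20): print(r,proj(c,[np.r_[t+r*Y,90],np.r_[t-r*Y,90],np.r_[t+r*X,90]]).round(1).tolist())
```

```text
14 [[233.2, 212.1], [268.8, 212.2], [251.0, 195.2]]
17 [[229.4, 212.1], [272.6, 212.2], [251.0, 191.5]]
20 [[225.6, 212.1], [276.4, 212.2], [251.0, 187.8]]
```

View pics/w3c.png

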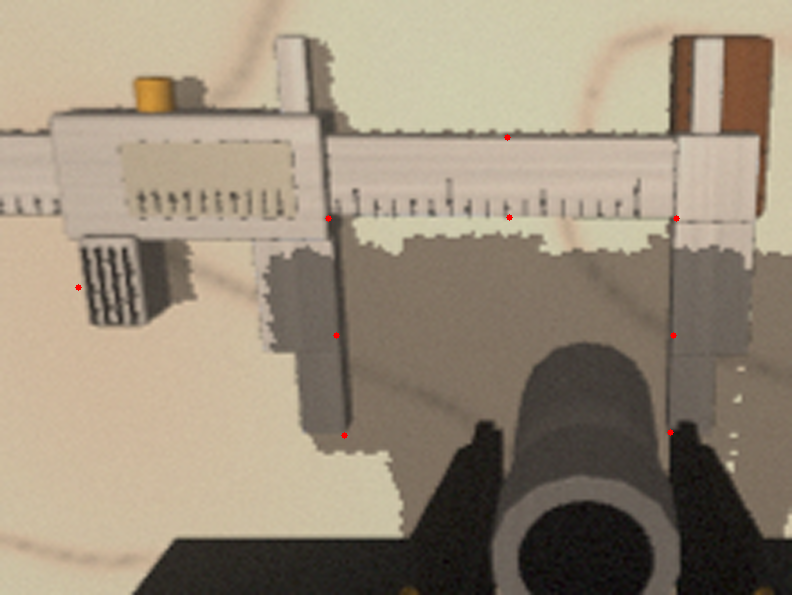

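The projected frame lands on the real edges within about 1 mm; the sliding jaw is open about 92 mm. The barrel is about 31 mm across, and the handle sits about 1.4 mm towards the fixed jaw in the grip. I'll lower it to caliper x≈-33, y≈23.

In the tool's units: 75 mm / 750 = 0.1, 60 mm / 750 = 0.08.

```bash
python3 -m handwheel '[{"trans": [0.0067,0.0013,0],"jaw": 0.1},{"trans": [0.0067,0.0013,0.0267],"jaw": 0.1},{"trans": [0.0067,0.0013,0.0533],"jaw": 0.1},{"trans": [0.0067,0.0013,0.08],"jaw": 0.1},{"trans": [0.0067,0.0013,0.1],"jaw": 0.1}]'
python3 -m handwheel '[{"trans": [0,0,0.0067],"jaw": 0.1},{"trans": [0,0,0.012],"jaw": 0.1},{"trans": [0,0,0.016],"jaw": 0.1},{"trans": [0,0,0.0187],"jaw": 0.1},{"trans": [0,0,0.02],"jaw": 0.1}]'
python3 -m handwheel '[{"jaw": 0.1},{"jaw": 0.1},{"jaw": 0.1}]'
python3 w.py -33 24
```

```text
t: 7.72
eef_pos: [570.6, -135.3, 56.3]
tcp_rot: [3.142, 0.001, -0.29]
ft_force: [0.4, 0.7, -2.1]
opening: 0.308
grip_force: 30.0
t: 8.13
eef_pos: [570.9, -136.0, 43.1]
tcp_rot: [3.141, -0.001, -0.291]
ft_force: [-0.0, 0.8, -1.1]
opening: 0.308
grip_force: 30.0
t: 8.38
eef_pos: [570.8, -136.0, 43.1]
tcp_rot: [3.141, -0.001, -0.291]
ft_force: [-0.3, -0.1, -1.1]
opening: 0.31
grip_force: 30.0
tool in caliper [-32.41  23.37] z 43.05 dyaw 0.0002109151736381376 shift dx dy -0.59 -0.63
force caliper axes [-0.28 -0.18]
```

In the tool's units: 0.7 mm / 750 = 0.0009, 0.4 mm / 750 = 0.0005.

```bash
python3 -m handwheel '[{"trans": [0,0,0.0005],"jaw": 0.1},{"trans": [0,0,0.0009],"jaw": 0.1},{"trans": [0,0,0.0009],"jaw": 0.1},{"trans": [0,0,0.0009],"jaw": 0.1}]'
for i in 1 2; do python3 -m handwheel '[{"jaw": 0.8},{"jaw": 0.8},{"jaw": 0.8},{"jaw": 0.8},{"jaw": 0.8}]'; done
python3 -m handwheel '[{"trans": [0,0,-0.0267],"jaw": 0.8},{"trans": [0,0,-0.0667],"jaw": 0.8},{"trans": [0,0,-0.1067],"jaw": 0.8},{"trans": [0,0,-0.1067],"jaw": 0.8},{"trans": [0,0,-0.1067],"jaw": 0.8}]'
python3 -m handwheel '[{"trans": [-0.0267,0,-0.04],"jaw": 0},{"trans": [-0.08,0,-0.08],"jaw": 0},{"trans": [-0.08,0,-0.08],"jaw": 0},{"trans": [-0.08,0,-0.08],"jaw": 0},{"trans": [-0.08,0,-0.08],"jaw": 0}]'
python3 w.py -30 180
python3 - <<'E'
from h import *
c=cam("wrist"); p,d=read_camera("wrist"); np.savez("w4.npz",p=p,d=d,o=c[3],M=c[2])
cv2.imwrite("pics/w4.png",p[:,:,::-1])
E
```

```text
t: 8.72
eef_pos: [570.8, -136.1, 42.5]
tcp_rot: [3.141, -0.001, -0.291]
ft_force: [-1.8, -0.1, 6.0]
opening: 0.309
grip_force: 30.0
t: 9.13
eef_pos: [570.5, -135.9, 41.8]
tcp_rot: [3.142, 0.0, -0.291]
ft_force: [0.1, 0.2, -0.8]
opening: 0.603
grip_force: 0.0
t: 9.55
eef_pos: [570.6, -135.9, 41.9]
tcp_rot: [3.142, -0.0, -0.291]
ft_force: [0.5, -0.8, 0.7]
opening: 0.802
grip_force: 0.0
t: 9.97
eef_pos: [571.2, -136.1, 123.4]
tcp_rot: [3.141, -0.003, -0.291]
ft_force: [-0.8, 0.1, 0.5]
opening: 0.797
grip_force: 0.0
t: 10.38
eef_pos: [513.4, -118.8, 181.3]
tcp_rot: [3.141, -0.0, -0.291]
ft_force: [-0.1, -1.1, 0.5]
opening: 0.506
grip_force: 0.0
tool in caliper [-92.28  23.35] z 181.32 dyaw 0.00011847155076172289 shift dx dy 62.3 -156.65
force caliper axes [ 0.22 -1.13]
```

View pics/w4.png

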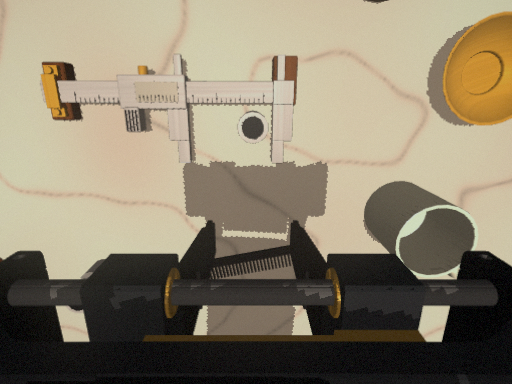

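The handle stands free and upright at (252,126) between the jaws, near the fixed jaw and beam. Now I'll shut the fingers and go behind the thumb rest.

```bash
python3 - <<'E'
from h import *
K,D,_,_=cam("wrist"); z=np.load("w4.npz"); c=(K,D,z["M"],z["o"]); d=z["d"]
v,u=np.mgrid[:384,:512]; px=np.c_[u.ravel(),v.ravel()].astype(float)
r=np.c_[cv2.undistortPoints(px.reshape(-1,1,2),K,D).reshape(-1,2),np.ones(len(px))]
W=(c[3]+(r*d.reshape(-1,1))@c[2].T).reshape(384,512,3)
g=np.load("cal.npz"); a=float(g["yaw"]); M=np.array([[np.cos(a),-np.sin(a)],[np.sin(a),np.cos(a)]])
C=(W[...,:2]-g["O"])@M
m=(abs(W[...,2]-70)<4)&(abs(C[...,0]+33)<30)&(abs(C[...,1]-24)<30)
q=C[m]; print("handle",(q.max(0)+q.min(0))/2,q.max(0)-q.min(0),W[m][:,2].mean())
m=(W[...,2]>25)&(W[...,2]<45)&(C[...,0]<-20)&(C[...,0]>-42)&(C[...,1]>120)&(C[...,1]<200)
q=C[m]; print("lug",q.min(0),q.max(0),np.percentile(q,97,axis=0),m.sum())
m=(W[...,2]>8)&(W[...,2]<45)&(C[...,0]<-18)&(C[...,0]>-45)&(C[...,1]>190);print("rest",C[m].min(0) if m.any() else None)
E
for i in 1 2; do python3 -m handwheel '[{"trans": [0.0107,-0.0267,0],"jaw": 0},{"trans": [0.0213,-0.0533,0],"jaw": 0},{"trans": [0.032,-0.08,0],"jaw": 0},{"trans": [0.0413,-0.1053,0],"jaw": 0},{"trans": [0.0413,-0.1053,0],"jaw": 0}]'; done
python3 -m handwheel '[{"jaw": 0},{"jaw": 0},{"jaw": 0},{"jaw": 0}]'
python3 w.py -30 181
```

```text
handle [-33.13759475  21.56326469] [29.08903519 28.7576766 ] 70.89342463367085
lug [-40.54980995 141.72197619] [-20.0299379  157.79087951] [-20.10489284 156.44048755] 347
rest [-29.64395382 220.86567852]
t: 10.85
eef_pos: [567.6, -50.0, 180.0]
tcp_rot: [-3.141, 0.001, -0.289]
ft_force: [-0.8, 1.3, -0.1]
opening: 0.114
grip_force: 0.0
t: 11.27
eef_pos: [619.5, 16.6, 180.0]
tcp_rot: [-3.142, 0.001, -0.289]
ft_force: [0.2, 1.3, -0.9]
opening: 0.008
grip_force: 0.0
t: 11.6
eef_pos: [617.5, 14.0, 181.7]
tcp_rot: [3.141, 0.0, -0.292]
ft_force: [0.2, 0.4, 0.2]
opening: 0.006
grip_force: 0.0
tool in caliper [-30.71 180.53] z 181.74 dyaw -0.0007050246891843193 shift dx dy 0.71 -0.47
force caliper axes [0.04 0.47]
```

In the tool's units: 130 mm / 750 = 0.1733, 115 mm / 750 = 0.1533.

```bash
python3 -m handwheel '[{"trans": [0,0,0.04],"jaw": 0},{"trans": [0,0,0.08],"jaw": 0},{"trans": [0,0,0.12],"jaw": 0},{"trans": [0,0,0.1533],"jaw": 0},{"trans": [0,0,0.1733],"jaw": 0}]'
python3 -m handwheel '[{"trans": [0,0,0.0133],"jaw": 0},{"trans": [0,0,0.0267],"jaw": 0},{"trans": [0,0,0.0373],"jaw": 0},{"trans": [0,0,0.044],"jaw": 0},{"trans": [0,0,0.044],"jaw": 0}]'
python3 w.py -30 181
python3 -m handwheel '[{"trans": [0,0.0013,0],"jaw": 0},{"trans": [0,0.0027,0],"jaw": 0},{"trans": [0,0.004,0],"jaw": 0},{"trans": [0,0.0053,0],"jaw": 0},{"trans": [0,0.0067,0],"jaw": 0}]'
python3 w.py -30 181
python3 -m handwheel '[{"trans": [0,0.0013,0],"jaw": 0},{"trans": [0,0.0027,0],"jaw": 0},{"trans": [0,0.004,0],"jaw": 0},{"trans": [0,0.0053,0],"jaw": 0},{"trans": [0,0.0067,0],"jaw": 0}]'
python3 w.py -30 181
```

```text
t: 12.02
eef_pos: [616.6, 14.3, 49.4]
tcp_rot: [3.141, 0.003, -0.292]
ft_force: [-0.3, -1.0, -0.1]
opening: 0.007
grip_force: 0.0
t: 12.43
eef_pos: [617.7, 14.7, 18.4]
tcp_rot: [3.141, 0.0, -0.291]
ft_force: [-0.7, 0.0, 0.6]
opening: 0.003
grip_force: 0.0
tool in caliper [-30.75 181.25] z 18.43 dyaw 0.00012339973482233813 shift dx dy 0.75 0.25
force caliper axes [-0.66 -0.18]
t: 12.85
eef_pos: [616.5, 9.9, 19.3]
tcp_rot: [-3.142, -0.001, -0.291]
ft_force: [0.4, -0.9, 0.2]
opening: 0.006
grip_force: 0.0
tool in caliper [-30.49 176.28] z 19.29 dyaw 0.00021503208256279382 shift dx dy 0.49 -4.72
force caliper axes [ 0.66 -0.69]
t: 13.27
eef_pos: [614.9, 5.2, 18.9]
tcp_rot: [3.141, 0.0, -0.291]
ft_force: [0.3, -0.6, 0.3]
opening: 0.007
grip_force: 0.0
tool in caliper [-30.64 171.29] z 18.9 dyaw 0.00023411513448678978 shift dx dy 0.65 -9.71
force caliper axes [ 0.46 -0.47]
```

In the tool's units: 10 mm / 750 = 0.0133, 8 mm / 750 = 0.0107.

```bash
for i in 1 2 3 4 5; do python3 -m handwheel '[{"trans": [0,0.0027,0],"jaw": 0},{"trans": [0,0.0053,0],"jaw": 0},{"trans": [0,0.008,0],"jaw": 0},{"trans": [0,0.0107,0],"jaw": 0},{"trans": [0,0.0133,0],"jaw": 0}]' >/dev/null; python3 w.py -30 181; done
```

```text
tool in caliper [-30.78 161.29] z 18.88 dyaw 0.00022110870491898194 shift dx dy 0.78 -19.71
force caliper axes [-0.94  2.26]
tool in caliper [-30.71 151.17] z 18.88 dyaw 0.00016713845080562617 shift dx dy 0.72 -29.83
force caliper axes [-1.72  2.45]
tool in caliper [-30.69 141.18] z 18.86 dyaw 0.00022995604281528248 shift dx dy 0.7 -39.82
force caliper axes [-1.65  2.66]
tool in caliper [-30.66 131.19] z 18.89 dyaw 0.0002461031590151874 shift dx dy 0.67 -49.81
force caliper axes [-1.21  2.97]
tool in caliper [-30.64 121.19] z 18.88 dyaw 0.00024957933378122465 shift dx dy 0.66 -59.81
force caliper axes [-1.96  1.79]
```

In the tool's units: 3 mm / 750 = 0.004, 2.4 mm / 750 = 0.0032.

```bash
for i in 1 2; do python3 -m handwheel '[{"trans": [0,0.0008,0],"jaw": 0},{"trans": [0,0.0016,0],"jaw": 0},{"trans": [0,0.0024,0],"jaw": 0},{"trans": [0,0.0032,0],"jaw": 0},{"trans": [0,0.004,0],"jaw": 0}]' >/dev/null; python3 w.py -30 181; done
python3 - <<'E'
from h import *
c=cam("wrist"); p,d=read_camera("wrist"); np.savez("w5.npz",p=p,d=d,o=c[3],M=c[2])
cv2.imwrite("pics/w5.png",p[:,:,::-1])
E
```

```text
tool in caliper [-30.62 118.4 ] z 18.9 dyaw 0.0003186980580222043 shift dx dy 0.64 -62.6
force caliper axes [-1.1   1.79]
tool in caliper [-30.65 115.33] z 18.91 dyaw 0.00022995039549777996 shift dx dy 0.66 -65.67
force caliper axes [-0.98  2.05]
```

View pics/w5.png

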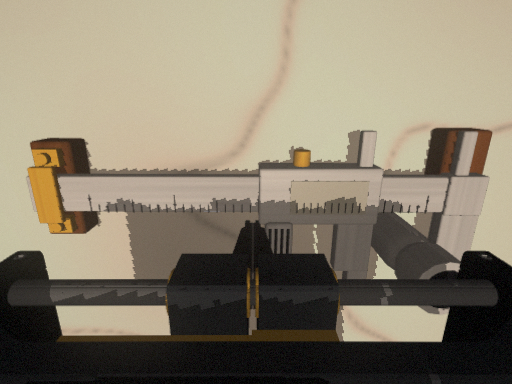

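The sliding jaw face at about (378,235) has almost reached the handle's barrel, which is still upright. I'll continue in small steps and watch the force.

In the tool's units: 1.5 mm / 750 = 0.002, 1.2 mm / 750 = 0.0016.

```bash
for i in 1 2 3; do python3 -m handwheel '[{"trans": [0,0.0004,0],"jaw": 0},{"trans": [0,0.0008,0],"jaw": 0},{"trans": [0,0.0012,0],"jaw": 0},{"trans": [0,0.0016,0],"jaw": 0},{"trans": [0,0.002,0],"jaw": 0}]' >/dev/null; python3 w.py -30 181; done
```

```text
tool in caliper [-30.61 113.85] z 18.94 dyaw 0.0002460174387367564 shift dx dy 0.63 -67.15
force caliper axes [-1.39  2.38]
tool in caliper [-30.63 112.36] z 18.92 dyaw 0.00027172506327721724 shift dx dy 0.65 -68.64
force caliper axes [-1.79  2.54]
tool in caliper [-30.64 110.86] z 18.91 dyaw 0.00014740892191167365 shift dx dy 0.65 -70.14
force caliper axes [-2.28  1.69]
```

In the tool's units: 0.5 mm / 750 = 0.0007, 0.4 mm / 750 = 0.0005.

```bash
for i in 1 2 3; do python3 -m handwheel '[{"trans": [0,0.0001,0],"jaw": 0},{"trans": [0,0.0003,0],"jaw": 0},{"trans": [0,0.0004,0],"jaw": 0},{"trans": [0,0.0005,0],"jaw": 0},{"trans": [0,0.0007,0],"jaw": 0}]' >/dev/null; python3 w.py -30 181; done
```

```text
tool in caliper [-30.63 110.5 ] z 18.91 dyaw 0.000216139491970746 shift dx dy 0.64 -70.5
force caliper axes [-2.63  4.15]
tool in caliper [-30.61 109.87] z 18.93 dyaw 0.00021101860579608722 shift dx dy 0.62 -71.13
force caliper axes [-2.04  3.23]
tool in caliper [-30.62 109.36] z 18.9 dyaw 0.00020165615001455084 shift dx dy 0.63 -71.64
force caliper axes [-1.34  3.66]
```

In the tool's units: 0.4 mm / 750 = 0.0005, 0.3 mm / 750 = 0.0004.

```bash
for i in 1 2 3; do python3 -m handwheel '[{"trans": [0,0.0001,0],"jaw": 0},{"trans": [0,0.0003,0],"jaw": 0},{"trans": [0,0.0004,0],"jaw": 0},{"trans": [0,0.0005,0],"jaw": 0},{"trans": [0,0.0005,0],"jaw": 0}]' >/dev/null; python3 w.py -30 181; done
```

```text
tool in caliper [-30.6  108.97] z 18.92 dyaw 0.00023317067316519502 shift dx dy 0.62 -72.03
force caliper axes [-1.47  4.25]
tool in caliper [-30.62 108.54] z 18.91 dyaw 0.00022583338661130714 shift dx dy 0.64 -72.46
force caliper axes [-1.15  2.88]
tool in caliper [-30.62 108.16] z 18.91 dyaw 0.0001503724981203325 shift dx dy 0.63 -72.84
force caliper axes [-1.33  4.07]
```

In the tool's units: 0.5 mm / 750 = 0.0007, 0.4 mm / 750 = 0.0005.

```bash
for i in 1 2 3; do python3 -m handwheel '[{"trans": [0,0.0001,0],"jaw": 0},{"trans": [0,0.0003,0],"jaw": 0},{"trans": [0,0.0004,0],"jaw": 0},{"trans": [0,0.0005,0],"jaw": 0},{"trans": [0,0.0007,0],"jaw": 0}]' >/dev/null; python3 w.py -30 181; done
```

```text
tool in caliper [-30.64 107.68] z 18.91 dyaw 0.0002542812373774739 shift dx dy 0.66 -73.32
force caliper axes [-0.91  4.2 ]
tool in caliper [-30.63 107.19] z 18.92 dyaw 0.00018818298083356222 shift dx dy 0.64 -73.81
force caliper axes [-2.02  3.  ]
tool in caliper [-30.6  106.69] z 18.94 dyaw 0.00024176988617508055 shift dx dy 0.62 -74.31
force caliper axes [-1.2   3.43]
```

In the tool's units: 0.4 mm / 750 = 0.0005, 0.3 mm / 750 = 0.0004.

```bash
for i in 1 2 3; do python3 -m handwheel '[{"trans": [0,0.0001,0],"jaw": 0},{"trans": [0,0.0003,0],"jaw": 0},{"trans": [0,0.0004,0],"jaw": 0},{"trans": [0,0.0005,0],"jaw": 0},{"trans": [0,0.0005,0],"jaw": 0}]' >/dev/null; python3 w.py -30 181; done
```

```text
tool in caliper [-30.63 106.29] z 18.93 dyaw 0.00017489118209235155 shift dx dy 0.64 -74.71
force caliper axes [-2.31  3.03]
tool in caliper [-30.62 105.87] z 18.92 dyaw 0.0002062959531338171 shift dx dy 0.64 -75.13
force caliper axes [-1.57  3.69]
tool in caliper [-30.63 105.48] z 18.9 dyaw 0.00022730738762544167 shift dx dy 0.65 -75.52
force caliper axes [-1.52  3.52]
```

In the tool's units: 0.3 mm / 750 = 0.0004, 0.2 mm / 750 = 0.0003.

```bash
for i in 1 2 3 4; do python3 -m handwheel '[{"trans": [0,0.0001,0],"jaw": 0},{"trans": [0,0.0003,0],"jaw": 0},{"trans": [0,0.0004,0],"jaw": 0}]' |head -1; python3 w.py -30 181; done
```

```text
t: 22.73
tool in caliper [-30.62 105.15] z 18.9 dyaw 0.00016690397016405623 shift dx dy 0.63 -75.85
force caliper axes [-2.    3.88]
t: 22.98
tool in caliper [-30.6  104.88] z 18.93 dyaw 0.00022076236340395905 shift dx dy 0.62 -76.12
force caliper axes [-1.73  3.6 ]
t: 23.23
tool in caliper [-30.61 104.58] z 18.92 dyaw 0.0002630387326550965 shift dx dy 0.63 -76.42
force caliper axes [-2.1   3.97]
t: 23.48
tool in caliper [-30.66 104.29] z 18.91 dyaw 0.00020581146278486617 shift dx dy 0.67 -76.71
force caliper axes [-1.45  3.78]
```

In the tool's units: 0.3 mm / 750 = 0.0004, 0.2 mm / 750 = 0.0003.

```bash
for i in 1 2 3 ; do python3 -m handwheel '[{"trans": [0,0.0001,0],"jaw": 0},{"trans": [0,0.0003,0],"jaw": 0},{"trans": [0,0.0004,0],"jaw": 0}]' |head -1; python3 w.py -30 181; done
```

```text
t: 23.73
tool in caliper [-30.59 103.95] z 18.92 dyaw 0.00018784844150021573 shift dx dy 0.61 -77.05
force caliper axes [-1.17  3.89]
t: 23.98
tool in caliper [-30.63 103.7 ] z 18.93 dyaw 0.00022685309610348536 shift dx dy 0.65 -77.3
force caliper axes [-0.38  3.93]
t: 24.23
tool in caliper [-30.63 103.37] z 18.93 dyaw 0.00023483262560353158 shift dx dy 0.65 -77.63
force caliper axes [-2.25  3.82]
```

Run:
```python
from h import *
p,d=read_camera("top"); np.savez("t2.npz",p=p)
q,d=read_camera("scene")
a=cv2.resize(p[145:225,265:345],(400,400),interpolation=cv2.INTER_CUBIC);b=cv2.resize(q[190:250,155:235],(400,300),interpolation=cv2.INTER_CUBIC)
cv2.imwrite("pics/m1.png",np.hstack([a,np.vstack([b,np.zeros((100,400,3),np.uint8)])])[:,:,::-1])
```

```text
(no output)
```

View pics/m1.png

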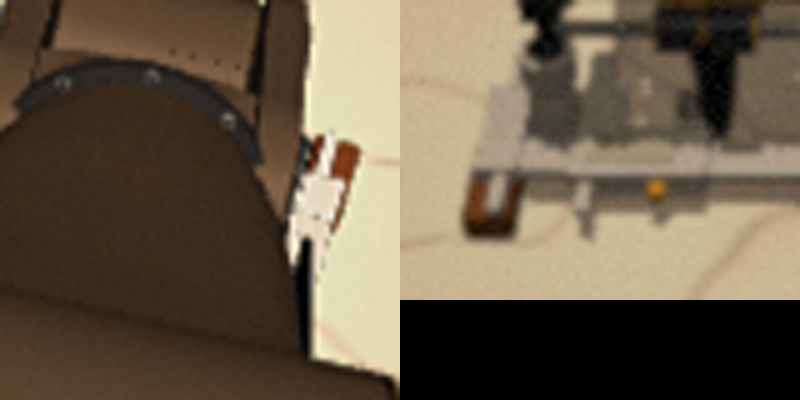

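The right crop shows the handle at about (555,90) between the fixed jaw (505,120) and the sliding jaw (600,100), still upright. The top view is blocked by the arm. I'll keep stepping.

The manual's scale: shifts go in shares of 750 mm and turns go in shares of 4 rad. Converting my numbers, 0.3 mm / 750 = 0.0004, 0.2 mm / 750 = 0.0003.

```bash
for i in 1 2 3 4; do python3 -m handwheel '[{"trans": [0,0.0001,0],"jaw": 0},{"trans": [0,0.0003,0],"jaw": 0},{"trans": [0,0.0004,0],"jaw": 0}]' |head -1; python3 w.py -30 181; done
```

```text
t: 24.58
tool in caliper [-30.59 103.16] z 18.94 dyaw 0.00023525535835877687 shift dx dy 0.61 -77.84
force caliper axes [-1.52  5.19]
t: 24.83
tool in caliper [-30.61 103.07] z 18.93 dyaw 0.00014418741587196582 shift dx dy 0.62 -77.93
force caliper axes [-1.31  5.99]
t: 25.08
tool in caliper [-30.6  102.99] z 18.95 dyaw 0.00016509474700276972 shift dx dy 0.62 -78.01
force caliper axes [-0.81  7.76]
t: 25.33
tool in caliper [-30.63 102.89] z 18.95 dyaw 7.468994548343044e-05 shift dx dy 0.63 -78.11
force caliper axes [-1.4   9.77]
```

Contact is firm: 9.8 N at the tool, less 1.8 N friction and about 0.5 N handle drag, leaves about 7.5 N at the jaws. I'll ease off and withdraw.

In the tool's units: -9 mm / 750 = -0.012, -5 mm / 750 = -0.0067.

```bash
python3 -m handwheel '[{"trans": [0,-0.0007,0],"jaw": 0},{"trans": [0,-0.0013,0],"jaw": 0},{"trans": [0,-0.0027,0],"jaw": 0},{"trans": [0,-0.0067,0],"jaw": 0},{"trans": [0,-0.012,0],"jaw": 0}]'|head -2
python3 -m handwheel '[{"jaw": 0},{"trans": [0,0,-0.0267],"jaw": 0},{"trans": [0,0,-0.08],"jaw": 0},{"trans": [0,0,-0.1333],"jaw": 0},{"trans": [0,0,-0.18],"jaw": 0}]'|head -2
python3 -m handwheel '[{"trans": [-0.0267,0,-0.0133],"jaw": 0},{"trans": [-0.06,0,-0.0267],"jaw": 0},{"trans": [-0.0933,0,-0.04],"jaw": 0},{"trans": [-0.0933,0.02,-0.04],"jaw": 0},{"trans": [-0.0933,0.04,-0.04],"jaw": 0}]'|head -2
python3 -m handwheel '[{"jaw": 0},{"jaw": 0},{"jaw": 0}]'|head -2
python3 - <<'E'
from h import *
c=cam("wrist"); p,d=read_camera("wrist"); np.savez("w6.npz",p=p,d=d,o=c[3],M=c[2])
g=np.load("cal.npz"); a=float(g["yaw"])
u=proj(c,np.r_[g["O"]+np.array([[np.cos(a),-np.sin(a)],[np.sin(a),np.cos(a)]])@[-33,15],40])[0].astype(int); print(u)
x,y=max(u[0]-80,0),max(u[1]-55,0)
cv2.imwrite("pics/w6.png",cv2.resize(p[y:y+120,x:x+160],None,fx=5,fy=5,interpolation=cv2.INTER_CUBIC)[:,:,::-1])
E
```

```text
t: 25.75
eef_pos: [597.9, -52.7, 19.0]
t: 26.17
eef_pos: [597.7, -52.4, 156.1]
t: 26.58
eef_pos: [521.3, -60.6, 185.0]
t: 26.83
eef_pos: [522.2, -60.8, 183.8]
[314 116]
```

View pics/w6.png

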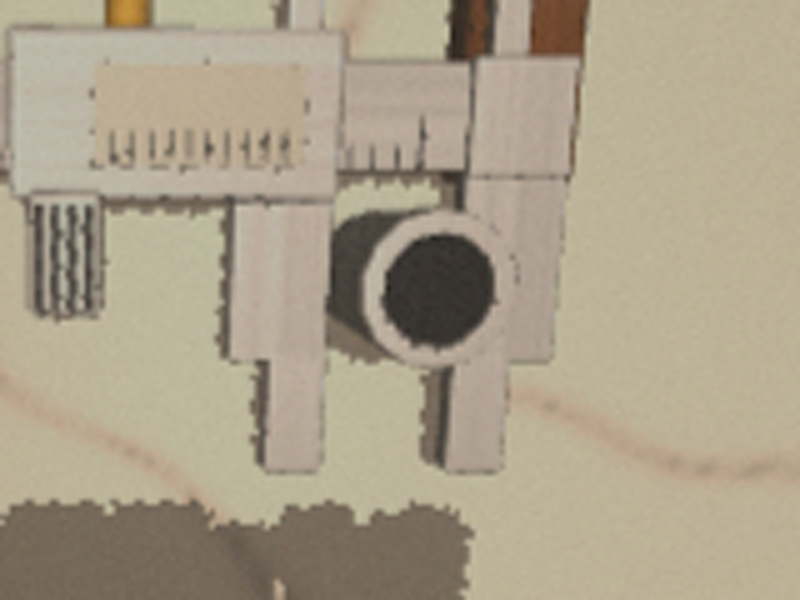

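The picture shows the handle upright at about (430,285), with both jaws closed on its barrel close to the beam, the jaws parallel and the gripper clear. I'll hand it in.

```bash
python3 -c "
from cell import job_done; print(job_done())"
```

```text
the job is handed in; nothing more can be done
None
```

I stood the mat handle upright between the caliper jaws, close to the beam, and closed the sliding jaw on it at an estimated 7.5 N. The last picture shows the jaws parallel and the robot clear; I touched nothing else, and handed the job in at about 27 s.

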